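Refit the top tier of a log-slice serving stand by feel

ROBOT

A 6-joint arm with a two-finger parallel gripper is mounted at the origin on a cart in front of the work surface, level with it; the furniture and walls round the work are solid. World frame = base frame: x ahead of the robot, y to its left, z up, the work surface at z = 0. Lengths are in m, angles in rad, forces in N, time in s.
With the tool pointing down it reaches from about 0.4 to 0.825 m from the base axis. Payload 7 kg.
Tool frame: the origin (TCP) lies midway between the tips of the shut fingers; the grasp point (between the pads) lies arm.hold_point_z behind it (arm.hold_point_z is the distance from the TCP to the grasp point, in m); z points along the fingers, y is the line along which they close (so a half turn about z gives the same grasp; the last joint's range is limited). The gripper opens to 88 mm and grips with 3 to 60 N. Pads are 19 mm wide; open, the fingers measure 130 mm over their backs; the gripper's body (78 mm by 193 mm) begins 47 mm behind the grasp point.
Start: joints at [-0.918, 0.359, 0.012, 0, -1.224, -0.288], TCP at [0.241, -0.631, 0.227] pointing down, gripper open.
Joint ranges: [-3.07, 3.07], [-1.43, 2.12], [-1.02, 1.25], [-3.03, 1.67], [-3.05, -0], [-3.03, 3.03]. Speed limits (rad/s): [2.39, 2.39, 3.01, 3.14, 3.14, 3.14].

INTERFACE

Orientations are given as [roll, pitch, yaw] about the fixed x, y, z axes, in that order (R = Rz(yaw) Ry(pitch) Rx(roll)).
In Python, from station import arm gives the robot as it stands.
- The arm moves only by the shell command python3 -m crank 'ROWS' [OPENING] [FORCE]. ROWS is JSON, a list that holds one entry, the list of rows, each a list of 4 numbers: the shift along the tool's x, y, z in units of 25 mm (1.0 is 25 mm), then the turn about the tool's z in units of 5 degrees (1.0 is 5 degrees). A call has 1 to 12 rows; each row is the pose to reach, as a shift and turn from the pose commanded when the call began, along the tool's axes at that moment; what a row does not reach only later rows make up. A row lasts 1/8 s, in which the tool goes at most 62.5 mm and 10.7 degrees, less where a joint would pass 70% of its speed; a pose out of reach is approached as far as the arm can. A call with a gripper value outside its range is refused whole. OPENING is the closure, from 0 (fully open) to 1 (shut), set as the call begins (- or left out, the last holds). The fingers move at their own pace and stop on an object; FORCE is the grip in N (left out, the last holds). Time passes only in rows, so rows that repeat a pose let the fingers close. It gives the time, the measured TCP pose, the force, the opening and the grip force at its end, in the units of the state.
- arm.get_state(): the state, without advancing time (a new reading comes with each control period).
- arm.grab_frame(name): name is "scene" or "top" or "wrist"; returns (picture, depth): 400x640x3 uint8, red, green, blue; 400x640 float32, m along the optical axis (not along the pixel's ray), 0 where there is no reading.
- arm.get_calibration(name): a dict with "mtx" (3x3 intrinsics, pixels), "k1" (the pictures are not rectified: a ray, as slopes to the right and down, at radius r is drawn at 1 + k1 r^2 times it, then the intrinsics apply), "R" (3x3) and "t" (3): a world point X has camera coordinates R X + t; the wrist camera has in their place "mount" (4x4, takes a point from camera to tool coordinates, whose origin is the TCP and whose axes are the flange's). Camera axes: x right, y down, z forward; pixel columns grow to the right and rows downward; lengths in m; the calibration is good to about 2 mm. A picture is of the moment at which its call begins: read the wrist's pose just before it. get_calibration takes no time and is no camera call.
- arm.job_done(): hands the job in; it is judged then, once.
Trained networks look in the newest picture that a camera, given by its name, has taken for a name from the list of things; names that differ only in an ending like _2 or _b are one class to them, and where a whole thing is asked for, a point or a joint stands for the part that bears it (a point fixed in the world has none). Each returns a list of dicts, best first, with "score" (0 to 1); they miss things now and then, are a little off and sometimes report something else, mostly with a low value. They report only what shows in the picture. A call takes as long as a camera call.
- arm.recognise(thing, camera): "extent" ([left, top, width, height] in pixels, round what is visible of it).
- arm.trace(thing, camera): "mask" (400x640 bool, what is visible of it) and "extent" ([left, top, width, height] in pixels, round what is visible of it).
The state is a dict: "t": time; "q": joint angles; "qd": joint speeds; "joint_efforts": joint torques, N m; "eef_pos": TCP position; "ee_rot": TCP orientation; "force": force on the tool from outside, world axes, zero at the start; "moment": the same for the moment, N m; "width": finger opening in m; "gripper_force": force on a finger pad.
Only numpy, scipy, OpenCV 4.12 (cv2) and the standard library are available. Lean on these libraries where they do the work, as an engineer would, in place of code of your own. Each camera call takes 0.05 s, during which the arm holds its last target. There are 200 camera calls.

TASK

Put the two-tier log-slice serving stand back together: lift the small top tier out of the crate by its handle and fit the pin under it into the hole in the log-slice base. The hole is drilled near the middle of the slice but not exactly in it, and the tier hides it, so slide the pin lightly over the wood until it drops in, then press the tier down past its spring catch until the collar sits flush on the wood. Never push with more than about 3 kg, leave the tier standing free, and disturb nothing else on the counter.

Things in the scene. Friction and masses are not known exactly. Their poses are not given: they have to be found in the camera images.
- top_tier: Loose top tier, about 0.4 kg: round light-wood slab, 149 mm across and 14 mm thick, bark edge, dark handle block above, stem with pin below. Origin: centre of the pin's foot; z up the pin's axis. Along z: pin 0-22, collar 22-30, stem 30-62, slab 62-76, handle 76-126 mm. Starts upright on the crate, slab on its rim, stem hanging inside.
- tier_grip (a point): Middle of the top tier's handle, on the pin's axis, 101 mm above the pin's foot and 25 mm above the slab. Axes as top_tier. The handle is an upright wooden block 36 mm along x, 16 mm thick along y, 50 mm high; its flat faces are gripped across y.
- tier_pin: Pin, collar and stem, rigid with the top tier (same origin and axes). Smooth steel pin 16 mm thick, 22 mm long, foot chamfered at 45 degrees to 11 mm. The flat collar above it, 42 mm across, comes to rest on the wood. Stem about 25 mm thick. All contact forces on it together must stay under 50 N (the balls' squeeze is 14 N of that).
- stand_base: Base: fixed log slice about 200 mm across, flat light-wood face inside dark bark. Origin: middle of its underside. Face 36 mm above the origin, bark rim 2 mm higher. An 18 mm wide, 27 mm deep blind hole goes straight down into the face; its centre is 3 to 9 mm from the slice's middle, in any direction, different each time.
- base_mid (a point): Middle of the base's wooden face, 36 mm above stand_base's origin. A pin foot that meets the wood is at this height; in the hole three spring balls stop it 11 to 12 mm lower, and a push of 5 to 12 N beyond the tier's weight takes it past them. Collar flush on the wood: the pin's foot is 22 mm below this point.
- crate: Small open slatted wooden crate, 120 x 120 mm and 74 mm high, walls 6 mm, fixed; origin at the centre of its underside. The top tier's slab rests on its rim.
- card_log_1: Bystander, loose: price card in a short dark log, 27 x 50 x 84 mm; origin under its centre.
- card_log_4: Bystander, loose: another price card in a short dark log, 27 x 50 x 84 mm; origin under its centre.
- enamel_cup: Bystander, loose: green and white cup, 64 x 89 x 48 mm; origin at its underside.
- dough_timer: Bystander, loose: round cream wind-up timer with a wooden grip, 64 x 64 x 56 mm; origin under its centre.
- tea_light: Bystander, loose: tea light in a round metal tray, 38 mm across, 15 mm high; origin under its centre.

How it is judged:
On the way:
1. the top tier is lifted clear of the crate (z of top_tier in the frame of crate above 0.05 m), for 0.1 s.
At the end, for the whole second after the job is handed in: The pin is fully home in the base's hole with the collar flush on the wood (tier's origin less than 16.5 mm above the base's origin and within 12 mm of its middle), the tier upright within 3 degrees, released and at rest (z of top_tier in the frame of stand_base below 0.0165 m and horizontal distance between top_tier and stand_base below 0.012 m and angle between top_tier's own z axis and vertical below 0.05 rad and linear speed of top_tier below 0.02 m/s); the robot touches nothing.
It fails at once if the pin, collar or stem is pushed against anything with more than 50 N (contact force between tier_pin and anything else above 50 N).
It fails at once if a bystander (either price card, the cup, the timer or the tea light) is moved more than 20 mm (distance of any of card_log_1, card_log_4, enamel_cup, dough_timer, tea_light from where it was at the start of the episode above 0.02 m).
It also fails if it takes over 64 s, if anything falls off the work surface, if the arm or the gripper's body presses on something with over 40 N, if the wrist force passes 120 N, or if a joint passes its speed limit or range.

## Working session

There is one attempt and no reset: what is moved stays moved. The work goes in short steps, Python scripts to look and compute and a shell command to move; the robot and the scene stay as the last step left them, time stands still between calls to the robot, and variables do not carry over. Pictures are saved under pics/ and viewed, at most 10 in all, crops included, and the job is handed in when it is done.

```bash
ls; mkdir -p pics
cat > h.py <<'E'
import numpy as np, cv2
from station import arm
from scipy.spatial.transform import Rotation as Rn
def grab(n):
    s=arm.get_state(); im,d=arm.grab_frame(n); return s,im,d
def save(im,f): cv2.imwrite('pics/'+f,im[:,:,::-1])
def pts(n,uv,z,s=None):
    "pixels (N,2), depth (N) -> world"
    c=arm.get_calibration(n); K=np.array(c['mtx'],float); k=c['k1']
    uv=np.asarray(uv,float)
    r=cv2.undistortPoints(uv.reshape(-1,1,2),K,np.array([k,0,0,0.])).reshape(-1,2)
    P=np.c_[r,np.ones(len(r))]*np.asarray(z)[:,None]
    if n=='wrist':
        M=np.array(c['mount']); P=P@M[:3,:3].T+M[:3,3]
        return P@Rn.from_euler('xyz',s['ee_rot']).as_matrix().T+s['eef_pos']
    return (P-np.array(c['t']))@np.array(c['R'])
def cloud(n,mask,d,s=None):
    v,u=np.nonzero(mask&(d>0)); return pts(n,np.c_[u,v],d[v,u],s)
E
python3 - <<'E'
from h import *
print(arm.get_state(), arm.hold_point_z)
for n in ['top','scene']:
    s,im,d=grab(n); save(im,n+'0.png')
    for t in ['top_tier','tier_grip','stand_base','crate','card_log_1','enamel_cup','dough_timer','tea_light']:
        for r in arm.trace(t,n)[:2 if t!='card_log_1' else 3]:
            P=cloud(n,r['mask'],d)
            if len(P): print(n,t,round(r['score'],2),np.round(r['extent']),'med',np.round(np.median(P,0),3),'lo',np.round(np.percentile(P,2,0),3),'hi',np.round(np.percentile(P,98,0),3))
E
```

```text
pics
{'t': 0.0, 'q': array([-9.17916653e-01,  3.59365542e-01,  1.10714134e-02, -3.50887491e-04,
       -1.22412105e+00, -2.88082004e-01]), 'qd': array([-0.00164671,  0.00049834,  0.00057704,  0.00064525,  0.00043089,
       -0.00090694]), 'joint_efforts': array([-2.02676752e-04, -5.82715738e+01,  2.93034106e+01,  6.99654311e+00,
        6.91700276e-03, -1.61505550e-04]), 'eef_pos': array([ 0.2405999 , -0.63013616,  0.22564183]), 'ee_rot': array([ 3.13994679e+00, -1.43716823e-04, -2.77691435e+00]), 'force': array([0.3987086 , 0.78385043, 0.26313455]), 'moment': array([-0.00270103,  0.06330519,  0.028608  ]), 'gripper_force': 0.0, 'width': 0.08757528133178892} 0.0188
top top_tier 0.78 [311. 182.  60.  62.] med [ 0.496 -0.15   0.088] lo [ 0.432 -0.219  0.083] hi [ 0.564 -0.085  0.137]
top tier_grip 0.88 [310. 182.  60.  63.] med [ 0.496 -0.151  0.088] lo [ 0.429 -0.217  0.048] hi [ 0.564 -0.085  0.137]
top tier_grip 0.55 [269. 142.  16.  20.] med [0.67  0.007 0.034] lo [ 0.653 -0.014 -0.002] hi [0.694 0.03  0.083]
top stand_base 0.92 [190. 163.  77.  75.] med [0.519 0.122 0.038] lo [0.4
[... 986 characters left out ...]
ne top_tier 0.5 [183. 222.  77.  65.] med [0.476 0.17  0.035] lo [0.442 0.057 0.004] hi [0.632 0.245 0.041]
scene tier_grip 0.8 [295. 186.  40.  40.] med [ 0.495 -0.126  0.087] lo [ 0.433 -0.2    0.077] hi [ 0.561 -0.076  0.136]
scene stand_base 0.71 [181. 222.  76.  62.] med [0.478 0.174 0.035] lo [0.442 0.055 0.006] hi [0.626 0.245 0.041]
scene crate 0.82 [291. 197.  35.  46.] med [ 0.464 -0.096  0.03 ] lo [ 0.447 -0.131 -0.001] hi [ 0.579 -0.074  0.074]
scene card_log_1 0.89 [291. 247.  13.  34.] med [0.376 0.011 0.039] lo [ 0.358 -0.013  0.009] hi [0.392 0.032 0.081]
scene enamel_cup 0.65 [395. 193.  16.  23.] med [ 0.42  -0.388  0.034] lo [ 0.127 -0.415  0.012] hi [ 0.44  -0.037  0.41 ]
```

Run:
```python
from h import *
im=cv2.imread('pics/top0.png'); cv2.imwrite('pics/top0c.png',cv2.resize(im[120:290,170:450],None,fx=2.8,fy=2.8,interpolation=cv2.INTER_CUBIC))
s,im,d=grab('top')
r=arm.trace('top_tier','top')[0]; P=cloud('top',np.ones_like(d,bool),d)
A=P[(abs(P[:,0]-.497)<.09)&(abs(P[:,1]+.15)<.09)]
def circ(Q,zr):
    (c,rad)=cv2.minEnclosingCircle(Q[:,:2].astype(np.float32)); return c,rad,np.median(Q[:,2]),len(Q)
S=A[(A[:,2]>.078)&(A[:,2]<.096)]; print('slab',circ(S,0),S[:,:2].mean(0))
H=A[A[:,2]>.122]; print('handle',cv2.minAreaRect(H[:,:2].astype(np.float32)),H.mean(0),len(H))
B=P[(abs(P[:,0]-.54)<.13)&(abs(P[:,1]-.145)<.13)&(P[:,2]>.028)&(P[:,2]<.06)]
print('base',circ(B,0),np.percentile(B,[1,99],axis=0))
```

```text
slab ((0.5020836591720581, -0.15006643533706665), 0.07863252609968185, np.float64(0.08833640663212852), 2678) [ 0.49707288 -0.15108873]
handle ((0.4978657364845276, -0.15124337375164032), (0.015687843784689903, 0.035491593182086945), 72.83562469482422) [ 0.49752743 -0.15097185  0.13713825] 100
base ((0.5741397142410278, 0.12049077451229095), 0.14093159139156342, np.float64(0.03658441390932603), 4401) [[0.44797338 0.0517262  0.03092725]
 [0.63338694 0.23737245 0.04199004]]
```

View pics/top0c.png

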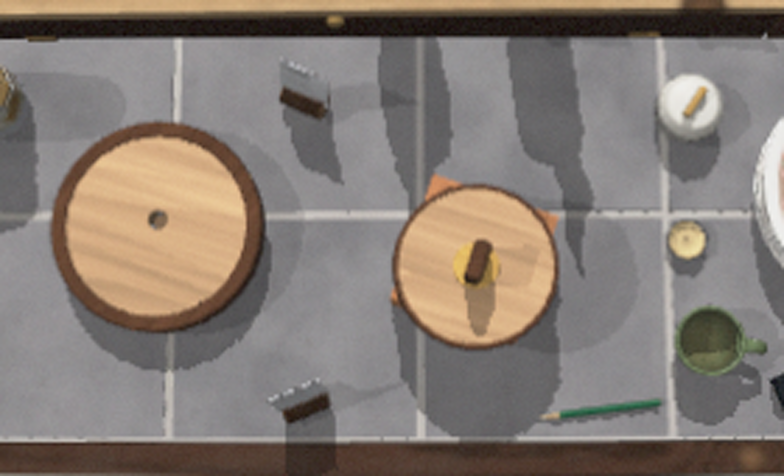

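The top view shows the base at left (crop centre about 158,227) with its hole visible at about (157,219). The tier on the crate has its handle at (478,261). The two card logs, tea light, cup and timer are clear of the straight path.

```bash
cat >> h.py <<'E'
def plan(p,yaw=None,s=None):
    "shift (25 mm units, tool axes) and turn (5 deg units) to bring the TCP to p, tool-x yaw (deg, mod 180)"
    s=s or arm.get_state(); R=Rn.from_euler('xyz',s['ee_rot']).as_matrix()
    d=R.T@(np.asarray(p)-s['eef_pos'])/.025
    t=0 if yaw is None else -((yaw-np.degrees(s['ee_rot'][2])+90)%180-90)/5
    return np.round(d,2),round(t,2)
E
python3 - <<'E'
from h import *
s,im,d=grab('top'); g=cv2.cvtColor(im,cv2.COLOR_RGB2GRAY)
print(g[192:205,219:233])
w=np.clip(120-g[192:205,219:233].astype(float),0,None); v,u=np.mgrid[192:205,219:233]
c=(np.array([(w*u).sum(),(w*v).sum()])/w.sum()); print(c)
# on plane z=.036 using neighbours' depth
zz=np.median(d[190:206,217:236]); hole=pts('top',[c],[zz])[0]; print('hole',hole)
P=cloud('top',np.ones_like(d,bool),d)
B=P[(abs(P[:,0]-.54)<.12)&(abs(P[:,1]-.145)<.12)&(P[:,2]>.032)&(P[:,2]<.045)]
print(np.percentile(B,[.3,99.7],axis=0),B.mean(0))
print(arm.get_calibration('wrist'))
print(plan([.4975,-.151,.226],-17.2)); print(plan([hole[0],hole[1],.226]))
E
```

```text
[[189 188 190 190 192 192 192 195 195 197 195 195 193 192]
 [178 181 182 182 187 184 184 188 190 190 192 195 194 195]
 [172 172 174 177 175 174 161 161 176 180 184 185 186 187]
 [175 177 175 171 163 137 110 114 129 144 170 179 178 178]
 [178 178 177 178 130  84  65  80  95 100 142 171 177 176]
 [181 181 179 172  96  67  74  98 105 105 121 171 172 174]
 [183 184 181 163  85  67  89 108 109 111 121 171 177 178]
 [183 185 185 164  93  67 102 108 111 110 136 178 178 179]
 [186 185 186 177 137 117 112 106 107 122 164 180 179 179]
 [187 185 186 185 177 158 127 130 131 165 181 181 182 183]
 [187 187 187 189 187 179 169 166 172 184 187 185 186 186]
 [187 186 186 187 187 184 188 187 185 185 185 186 184 189]
 [185 184 185 187 187 188 188 186 187 187 188 185 186 186]]
[225.06423358 197.45985401]
hole [0.54906085 0.14712073 0.03556367]
[[0.44529191 0.04909197 0.03215701]
 [0.63807971 0.24127623 0.04308201]] [0.54077201 0.14510151 0.03673762]
{'mtx': array([[325.64131039,   0.        , 316.53668705],
       [  0.        , 325.64131039, 198.96579049],
       [  0.        ,   0.        ,   1.        ]]), 'k1': -0.060836840382186355, 'mount': array([[ 5.02100361e-05, -9.63850383e-01, -2.66444060e-01,
         7.15032541e-02],
       [ 9.99999954e-01,  1.28328249e-04, -2.75777203e-04,
         1.09617560e-04],
       [ 3.00000262e-04, -2.66444034e-01,  9.63850344e-01,
        -1.58341247e-01],
       [ 0.00000000e+00,  0.00000000e+00,  0.00000000e+00,
         1.00000000e+00]])}
(array([-16.44,  14.26,   0.02]), np.float64(7.62))
(array([-2.262e+01,  2.466e+01,  2.000e-02]), 0)
```

```bash
python3 -m crank '[[[-22.6,24.7,0,7.6],[-22.6,24.7,0,7.6],[-22.6,24.7,0,7.6],[-22.6,24.7,0,7.6],[-22.6,24.7,0,7.6],[-22.6,24.7,0,7.6],[-22.6,24.7,0,7.6],[-22.6,24.7,0,7.6],[-22.6,24.7,0,7.6],[-22.6,24.7,0,7.6],[-22.6,24.7,0,7.6],[-22.6,24.7,0,7.6]]]' 0
```

```text
t: 2.55
eef_pos: [0.5142, 0.0622, 0.2271]
ee_rot: [3.141, 0.001, 2.844]
force: [1.3, -0.6, 0.6]
width: 0.0879
gripper_force: 0.0
```

```bash
python3 -m crank '[[[-0.3,3.7,0,0],[-0.3,3.7,0,0],[-0.3,3.7,0,0],[-0.3,3.7,0,0]]]'
python3 - <<'E'
from h import *
s,im,d=grab('wrist'); save(im,'w1.png'); print(s['qd'].round(4),s['eef_pos'],s['ee_rot'])
np.savez('w1.npz',im=im,d=d)
r=arm.trace('stand_base','wrist'); print([(x['score'],x['extent']) for x in r])
m=r[0]['mask']; P=cloud('wrist',m,d,s); print(np.percentile(P,[1,50,99],axis=0))
E
```

```text
t: 3.05
eef_pos: [0.5477, 0.1456, 0.2264]
ee_rot: [-3.141, -0.0, 2.843]
force: [1.2, -0.2, 0.3]
width: 0.0873
gripper_force: 0.0
[-0.012  -0.0139 -0.007   0.0015  0.0022 -0.0019] [0.54766837 0.14558936 0.22644998] [-3.14113129e+00 -4.40862542e-04  2.84295595e+00]
[(0.62, [227.3, 73.0, 180.8, 182.1])]
[[0.44354188 0.0503685  0.03516352]
 [0.52286232 0.15234154 0.03795672]
 [0.63576069 0.24278236 0.0398087 ]]
```

View pics/w1.png

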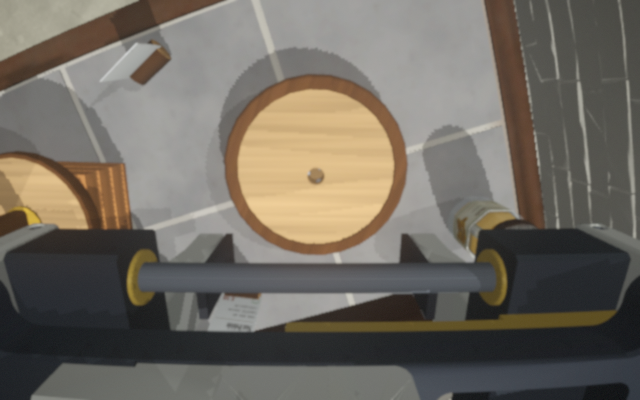

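The wrist view shows the whole base, disc centre about (316,164), with the hole at about (316,176).

Run:
```python
from h import *
z=np.load('w1.npz'); im,d=z['im'],z['d']; g=cv2.cvtColor(im,cv2.COLOR_RGB2GRAY)
s=dict(eef_pos=np.array([.54766837,.14558936,.22644998]),ee_rot=[-3.14113129,-.00044086,2.84295595])
b=g[160:192,300:332]; print(b[4:28:1,4:28])
m=(b<155).astype(np.uint8); n,l,st,c=cv2.connectedComponentsWithStats(m); print(st,c+[300,160])
i=1+np.argmax(st[1:,4]); c=c[i]+[300,160]
zz=np.median(d[160:192,290:345]); print('hole',pts('wrist',[c],[zz],s))
r=arm.trace('stand_base','wrist')[0]['mask']; P=cloud('wrist',r,d,s)
h=cv2.convexHull(P[P[:,2]>.033][:,:2].astype(np.float32)); print('disc',cv2.fitEllipse(h))
ts,im,d=grab('top'); P=cloud('top',np.ones_like(d,bool),d)
print(plan([.4975,-.151,.2264],-17.2))
```

```text
[[196 196 196 197 196 196 196 196 197 197 196 196 197 196 197 196 196 197
  197 197 197 198 198 198]
 [195 196 195 195 195 195 195 195 195 195 195 194 194 195 195 195 195 196
  195 196 196 196 196 197]
 [194 194 194 195 195 195 195 194 192 190 189 188 190 190 193 193 194 195
  195 195 196 195 196 195]
 [195 195 195 195 195 195 193 190 186 180 177 177 177 180 184 188 191 193
  194 195 195 195 195 195]
 [195 195 195 196 195 193 188 180 171 161 159 157 158 163 170 176 182 188
  192 194 195 195 195 195]
 [195 196 196 196 194 189 177 163 151 143 142 142 141 146 153 159 165 174
  185 191 194 195 195 195]
 [196 196 197 196 192 180 161 147 140 137 136 136 136 137 142 145 148 158
  174 186 193 195 195 195]
 [195 195 195 195 190 175 153 139 136 136 136 136 137 136 137 138 139 146
  160 177 188 194 195 194]
 [194 193 193 195 190 176 152 138 137 137 136 137 136 136 135 137 137 140
  149 165 182 191 192 194]
 [193 192 192 191 188 174 152 138 135 136 136 136 137 136 136 137 137 137
  139 153 173 187 192 192]
 [192 191 189 183 174 161 146 137 137 137 137 137 137 136 137 137 136 135
  132 141 166 18
[... 935 characters left out ...]
90 189 187 182 176 171 164 159 155 156 158 164 170 177 184
  188 189 191 193 193 193]
 [191 190 191 190 190 189 188 187 183 181 178 177 178 181 184 186 189 191
  192 192 195 197 198 198]
 [190 190 190 189 190 190 190 189 189 188 187 189 190 192 194 195 194 195
  195 196 197 198 199 199]
 [190 189 189 189 189 191 192 192 192 191 191 193 195 197 198 198 198 198
  198 198 198 199 199 199]]
[[  0   0  32  32 826]
 [  8   9  16  15 198]] [[315.46246973 175.32808717]
 [315.65656566 176.21717172]]
hole [[0.54658932 0.14495305 0.03549104]]
disc ((0.54022216796875, 0.14630556106567383), (0.19844868779182434, 0.19887013733386993), 14.222322463989258)
(array([ -1.57, -11.91,   0.02]), np.float64(0.01))
```

```bash
python3 -m crank '[[[-1.6,-11.9,0,0],[-1.6,-11.9,0,0],[-1.6,-11.9,0,0],[-1.6,-11.9,0,0],[-1.6,-11.9,0,0],[-1.6,-11.9,0,0],[-1.6,-11.9,0,0],[-1.6,-11.9,0,0]]]'
python3 - <<'E'
from h import *
s,im,d=grab('wrist'); save(im,'w2.png'); print(s['qd'].round(4),s['eef_pos'],s['ee_rot'])
P=cloud('wrist',np.ones_like(d,bool),d,s)
A=P[(abs(P[:,0]-.497)<.09)&(abs(P[:,1]+.15)<.09)]
H=A[(A[:,2]>.131)&(A[:,2]<.145)]; print(len(H),cv2.minAreaRect(H[:,:2].astype(np.float32)),H.mean(0))
S=A[(A[:,2]>.078)&(A[:,2]<.096)]; h=cv2.convexHull(S[:,:2].astype(np.float32)); print(np.median(S[:,2]),cv2.fitEllipse(h))
E
```

```text
t: 4.25
eef_pos: [0.499, -0.1492, 0.2267]
ee_rot: [3.141, 0.0, 2.844]
force: [0.4, -0.6, 0.3]
width: 0.0878
gripper_force: 0.0
[ 0.0096  0.0031  0.0009  0.0004 -0.0003  0.0015] [ 0.49895302 -0.1491829   0.22673431] [3.14135431e+00 3.11768946e-04 2.84402408e+00]
824 ((0.495330274105072, -0.15042322874069214), (0.015331951901316643, 0.03544002026319504), 72.70573425292969) [ 0.49423432 -0.15018192  0.13696669]
0.0883364430843263 ((0.49526989459991455, -0.15056850016117096), (0.14755333960056305, 0.1477537304162979), 33.15359878540039)
```

View pics/w2.png

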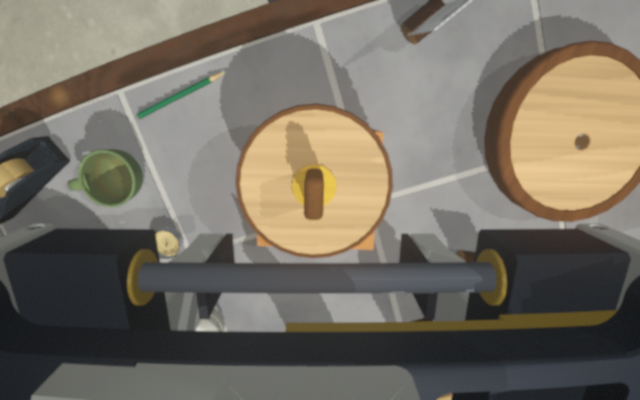

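The tier's handle sits between the fingers at about (314,194) and is aligned with the tool. I'm descending to grip it.

```bash
python3 -m crank '[[[0.1,-0.1,2,0],[0.1,-0.1,4,0],[0.1,-0.1,4.8,0],[0.1,-0.1,5.3,0],[0.1,-0.1,5.3,0],[0.1,-0.1,5.3,0]]]' && python3 -m crank '[[[0,0,0,0],[0,0,0,0],[0,0,0,0],[0,0,0,0],[0,0,0,0],[0,0,0,0]]]' 1 50
```

```text
t: 5.05
eef_pos: [0.4966, -0.1513, 0.0951]
ee_rot: [3.141, 0.002, 2.844]
force: [0.1, 0.5, 0.3]
width: 0.0875
gripper_force: 0.0
t: 5.8
eef_pos: [0.4957, -0.1515, 0.0941]
ee_rot: [-3.142, -0.0, 2.843]
force: [0.6, -0.1, -0.0]
width: 0.0331
gripper_force: 0.0
```

```bash
python3 -m crank '[[[0,0,0,0],[0,0,0,0],[0,0,0,0],[0,0,0,0],[0,0,0,0],[0,0,0,0]]]'
```

```text
t: 6.55
eef_pos: [0.4957, -0.1515, 0.094]
ee_rot: [3.142, -0.0, 2.843]
force: [1.2, 1.2, -1.5]
width: 0.0157
gripper_force: 49.8
```

```bash
python3 -m crank '[[[0,0,-0.3,0],[0,0,-0.9,0],[0,0,-1.6,0],[0,0,-2.3,0],[0,0,-3,0],[0,0,-3.6,0],[0,0,-3.8,0],[0,0,-3.8,0],[0,0,-3.8,0]]]'
python3 - <<'E'
from h import *
s,im,d=grab('scene'); save(cv2.resize(im[120:320,150:450],None,fx=2.6,fy=2.6),'s3.png')
s,im,d=grab('wrist'); P=cloud('wrist',np.ones_like(d,bool),d,s); print(s['eef_pos'])
A=P[(abs(P[:,0]-.497)<.09)&(abs(P[:,1]+.15)<.09)&(abs(P[:,2]-.183)<.012)]
h=cv2.convexHull(A[:,:2].astype(np.float32)); print(len(A),np.median(A[:,2]),cv2.fitEllipse(h))
p=np.linalg.lstsq(np.c_[A[:,:2],np.ones(len(A))],A[:,2],rcond=None)[0]; print('tilt',p)
print(plan([.4957+.0515,-.1515+.2958,s['eef_pos'][2]]))
E
```

```text
t: 7.68
eef_pos: [0.4952, -0.1515, 0.1884]
ee_rot: [-3.141, -0.001, 2.843]
force: [0.7, -0.2, -3.8]
width: 0.0158
gripper_force: 49.8
[ 0.4952339  -0.1514766   0.18834187]
26291 0.18264379126980596 ((0.48421773314476013, -0.14769725501537323), (0.1244497150182724, 0.14326024055480957), 159.62545776367188)
tilt [ 0.00859891 -0.00321283  0.17838279]
(array([ 1.5 , 11.92, -0.  ]), 0)
```

View pics/s3.png

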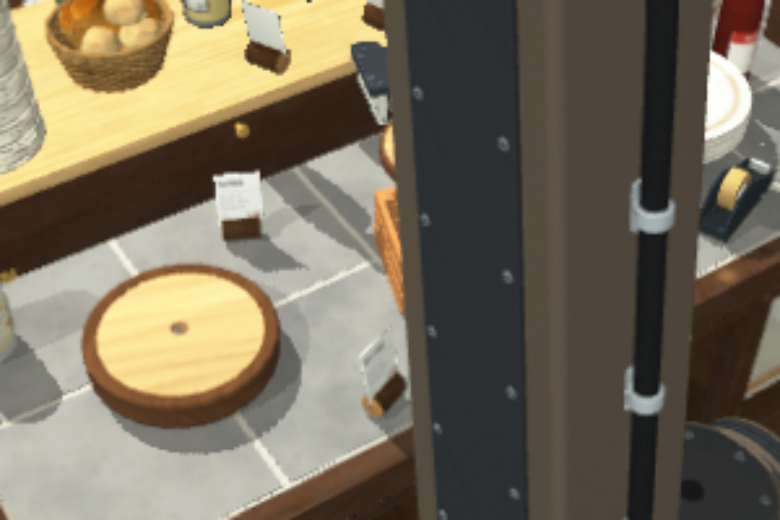

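The scene view mostly shows the arm in front of the crate, with the base clear and its hole at about (179,327). Depth puts the slab 94 mm up and level, so I'm carrying it over the base.

```bash
python3 -m crank '[[[0.2,1.3,0,0],[0.4,3.2,0,0],[0.7,5.2,0,0],[0.9,7.2,0,0],[1.1,9.2,0,0],[1.4,10.8,0,0],[1.5,11.7,0,0],[1.5,11.9,0,0],[1.5,11.9,0,0],[1.5,11.9,0,0]]]'
python3 - <<'E'
from h import *
s=arm.get_state(); print(s['eef_pos'],s['force']); print(plan([.5472,.1443,s['eef_pos'][2]-.068]))
E
```

```text
t: 9.02
eef_pos: [0.5471, 0.1428, 0.189]
ee_rot: [-3.141, -0.0, 2.842]
force: [-0.0, 0.2, -4.3]
width: 0.0159
gripper_force: 49.8
[0.54709343 0.14276637 0.18899544] [-0.04206566  0.19798594 -4.29247656]
(array([0.01, 0.06, 2.72]), 0)
```

```bash
python3 -m crank '[[[0,0.05,0.7,0],[0,0.05,1.4,0],[0,0.05,2.1,0],[0,0.05,2.5,0],[0,0.05,2.7,0],[0,0.05,2.7,0],[0,0.05,2.7,0]]]'; python3 -m crank '[[[0,0,0.04,0],[0,0,0.07,0],[0,0,0.1,0],[0,0,0.1,0]]]'; python3 -m crank '[[[0,0,0.02,0],[0,0,0.04,0],[0,0,0.04,0]]]'
```

```text
t: 9.9
eef_pos: [0.5481, 0.1452, 0.1222]
ee_rot: [3.141, 0.001, 2.843]
force: [-0.6, 0.3, -4.2]
width: 0.0158
gripper_force: 49.8
t: 10.4
eef_pos: [0.5476, 0.145, 0.119]
ee_rot: [-3.141, -0.0, 2.843]
force: [0.5, 0.4, -4.6]
width: 0.0158
gripper_force: 49.8
t: 10.78
eef_pos: [0.5476, 0.145, 0.118]
ee_rot: [-3.141, -0.0, 2.843]
force: [0.9, 0.3, -3.7]
width: 0.0158
gripper_force: 49.8
```

```bash
for i in 1; do python3 -m crank '[[[0,0,0.02,0],[0,0,0.04,0],[0,0,0.04,0]]]'; python3 -m crank '[[[0,0,0.02,0],[0,0,0.04,0],[0,0,0.04,0]]]'; done
```

```text
t: 11.15
eef_pos: [0.5476, 0.145, 0.117]
ee_rot: [-3.141, -0.0, 2.843]
force: [-0.3, -0.1, -4.3]
width: 0.0158
gripper_force: 49.8
t: 11.52
eef_pos: [0.5476, 0.145, 0.1161]
ee_rot: [-3.142, -0.0, 2.843]
force: [-0.1, 0.1, -3.6]
width: 0.0157
gripper_force: 49.8
```

```bash
python3 -m crank '[[[0,0,0.02,0],[0,0,0.05,0],[0,0,0.06,0],[0,0,0.06,0]]]'; python3 -m crank '[[[0,0,0.02,0],[0,0,0.05,0],[0,0,0.06,0],[0,0,0.06,0]]]'
```

```text
t: 12.02
eef_pos: [0.5477, 0.145, 0.1154]
ee_rot: [3.141, 0.0, 2.843]
force: [-4.9, 0.3, 5.8]
width: 0.016
gripper_force: 49.8
t: 12.52
eef_pos: [0.547, 0.1448, 0.1124]
ee_rot: [-3.141, -0.001, 2.843]
force: [-2.5, -0.3, -3.3]
width: 0.0159
gripper_force: 49.8
```

The pin touched at the chamfer and then dropped in about 5 mm, with a side force toward -x. I'm easing that way and going down.

```bash
python3 -m crank '[[[0.02,0,0,0],[0.03,0,0.04,0],[0.03,0,0.08,0],[0.03,0,0.1,0],[0.03,0,0.1,0]]]'; python3 -m crank '[[[0,0,0.03,0],[0,0,0.06,0],[0,0,0.08,0],[0,0,0.08,0]]]'
```

```text
t: 13.15
eef_pos: [0.5468, 0.1451, 0.1104]
ee_rot: [-3.141, -0.0, 2.843]
force: [-2.7, -1.4, -3.9]
width: 0.0157
gripper_force: 49.8
t: 13.65
eef_pos: [0.5468, 0.1452, 0.1084]
ee_rot: [-3.141, -0.0, 2.843]
force: [-2.6, -1.6, -2.8]
width: 0.0159
gripper_force: 49.8
```

```bash
python3 -m crank '[[[0.02,-0.03,0,0],[0.02,-0.03,0.02,0],[0.02,-0.03,0.04,0],[0.02,-0.03,0.04,0]]]'; python3 -m crank '[[[0,0,0.02,0],[0,0,0.04,0],[0,0,0.05,0],[0,0,0.05,0]]]'
```

```text
t: 14.15
eef_pos: [0.5466, 0.1449, 0.1077]
ee_rot: [3.141, 0.001, 2.843]
force: [-0.6, -0.8, -3.4]
width: 0.0156
gripper_force: 49.8
t: 14.65
eef_pos: [0.5465, 0.1448, 0.1065]
ee_rot: [3.141, 0.0, 2.843]
force: [-1.0, 0.4, -3.1]
width: 0.0157
gripper_force: 49.8
```

```bash
python3 -m crank '[[[0,0,0.02,0],[0,0,0.04,0],[0,0,0.06,0],[0,0,0.06,0]]]'; python3 -m crank '[[[0,0,0.01,0],[0,0,0.03,0],[0,0,0.04,0],[0,0,0.04,0]]]'
```

```text
t: 15.15
eef_pos: [0.5465, 0.1448, 0.1051]
ee_rot: [3.141, 0.0, 2.843]
force: [-1.3, -0.6, -0.5]
width: 0.0159
gripper_force: 49.8
t: 15.65
eef_pos: [0.5465, 0.1448, 0.1038]
ee_rot: [3.141, 0.0, 2.843]
force: [-1.1, 0.6, -0.6]
width: 0.0159
gripper_force: 49.8
```

```bash
python3 -m crank '[[[0,0,0.02,0],[0,0,0.04,0],[0,0,0.04,0]]]'; python3 -m crank '[[[0,0,0.02,0],[0,0,0.04,0],[0,0,0.04,0]]]'
```

```text
t: 16.02
eef_pos: [0.5464, 0.1448, 0.1028]
ee_rot: [3.141, 0.0, 2.843]
force: [0.1, 0.3, -0.2]
width: 0.0159
gripper_force: 49.8
t: 16.4
eef_pos: [0.5459, 0.1447, 0.1013]
ee_rot: [-3.141, -0.001, 2.843]
force: [-0.5, 1.1, -4.5]
width: 0.0159
gripper_force: 49.8
```

```bash
python3 -m crank '[[[0,0,0.02,0],[0,0,0.04,0],[0,0,0.04,0]]]'; python3 -m crank '[[[0,0,0.02,0],[0,0,0.04,0],[0,0,0.04,0]]]'
```

```text
t: 16.77
eef_pos: [0.5461, 0.1446, 0.1006]
ee_rot: [-3.141, -0.0, 2.843]
force: [0.0, 0.6, -5.7]
width: 0.0159
gripper_force: 49.8
t: 17.15
eef_pos: [0.5463, 0.1447, 0.0997]
ee_rot: [3.142, -0.0, 2.843]
force: [-0.0, 0.5, -4.7]
width: 0.016
gripper_force: 49.8
```

```bash
python3 -m crank '[[[0,0,0.02,0],[0,0,0.04,0],[0,0,0.06,0],[0,0,0.06,0]]]'; python3 -m crank '[[[0,0,0.02,0],[0,0,0.04,0],[0,0,0.04,0]]]'
```

```text
t: 17.65
eef_pos: [0.5463, 0.1447, 0.0982]
ee_rot: [3.142, 0.0, 2.843]
force: [0.7, 0.4, -4.7]
width: 0.0159
gripper_force: 49.8
t: 18.02
eef_pos: [0.5463, 0.1447, 0.0972]
ee_rot: [3.142, -0.0, 2.843]
force: [-0.3, -0.2, -3.9]
width: 0.0154
gripper_force: 49.8
```

```bash
python3 -m crank '[[[0,0,0.02,0],[0,0,0.04,0],[0,0,0.04,0]]]'; python3 -m crank '[[[0,0,0.02,0],[0,0,0.03,0],[0,0,0.03,0]]]'
```

```text
t: 18.4
eef_pos: [0.5462, 0.1447, 0.0962]
ee_rot: [-3.142, -0.0, 2.843]
force: [-0.1, 0.3, -4.7]
width: 0.0158
gripper_force: 49.8
t: 18.77
eef_pos: [0.5463, 0.1447, 0.0961]
ee_rot: [3.141, 0.0, 2.843]
force: [-2.7, 0.9, 4.3]
width: 0.0158
gripper_force: 49.8
```

The collar met the wood at TCP z 0.096, which is the predicted flush height. I'm easing the load off and releasing.

```bash
python3 -m crank '[[[0,0,0.02,0],[0,0,0.02,0],[0,0,-0.02,0],[0,0,-0.02,0]]]'; python3 -m crank '[[[0,0,0,0],[0,0,0,0],[0,0,0,0],[0,0,0,0],[0,0,0,0],[0,0,0,0],[0,0,0,0],[0,0,0,0],[0,0,0,0],[0,0,0,0]]]' 0; python3 -m crank '[[[0,0,-0.4,0],[0,0,-1.2,0],[0,0,-2.4,0],[0,0,-3.8,0],[0,0,-5.2,0],[0,0,-5.2,0],[0,0,-5.2,0]]]'
python3 - <<'E'
from h import *
s,im,d=grab('wrist'); save(im,'w5.png'); P=cloud('wrist',np.ones_like(d,bool),d,s); print(s['eef_pos'],s['force'])
A=P[(abs(P[:,0]-.546)<.07)&(abs(P[:,1]-.145)<.07)&(abs(P[:,2]-.09)<.012)]
p=np.linalg.lstsq(np.c_[A[:,:2],np.ones(len(A))],A[:,2],rcond=None)[0]; print(len(A),'slab z',np.median(A[:,2]),'tilt',p[:2])
s,im,d=grab('top')
for t in ['card_log_1','enamel_cup','dough_timer','tea_light']:
    for r in arm.trace(t,'top')[:2]: print(t,round(r['score'],2),np.round(r['extent']))
E
```

```text
t: 19.27
eef_pos: [0.5463, 0.1447, 0.0961]
ee_rot: [3.142, 0.0, 2.843]
force: [-1.1, 0.6, 1.8]
width: 0.016
gripper_force: 49.8
t: 20.52
eef_pos: [0.5462, 0.1447, 0.0961]
ee_rot: [-3.142, -0.0, 2.843]
force: [0.3, 0.3, -0.4]
width: 0.0876
gripper_force: 0.0
t: 21.4
eef_pos: [0.546, 0.1446, 0.2263]
ee_rot: [3.141, 0.0, 2.843]
force: [-0.8, -0.6, -0.2]
width: 0.0875
gripper_force: 0.0
[0.54600648 0.14462892 0.22628508] [-0.84125639 -0.60318944 -0.23076406]
17670 slab z 0.09032313557998202 tilt [-0.0014414  -0.00013389]
card_log_1 0.56 [270. 141.  18.  19.]
card_log_1 0.51 [265. 256.  25.  13.]
enamel_cup 0.68 [410. 231.  32.  21.]
dough_timer 0.97 [402. 147.  27.  24.]
tea_light 0.43 [409. 195.  11.  18.]
```

View pics/w5.png

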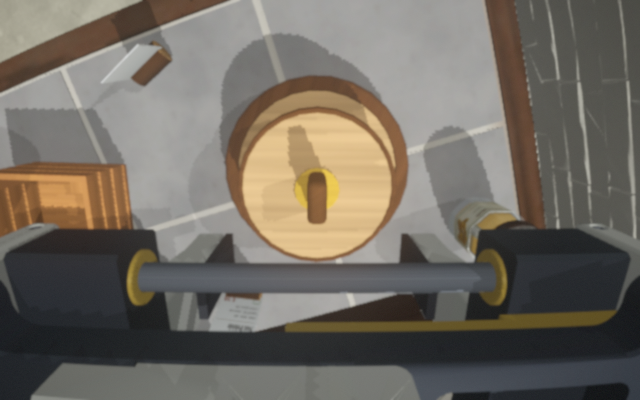

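The tier stands level and seated on the base, with its handle at (316,197). Its slab top is at 0.0903 m, which matches the collar being flush, and the bystanders are where they were.

```bash
python3 -c "
from station import arm
print(arm.job_done())"
```

```text
the job is handed in; nothing more can be done
None
```

The top tier is pressed home in the base with its collar flush, level and released, the bystanders are undisturbed in the final camera check, and the job was handed in at about 21.5 s of the 64 s allowed; no verdict came back.

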